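# Roll the fallen spray can back into its rack

### The arm

A 6-joint arm with a two-finger parallel gripper is mounted at the origin on the work surface. World frame = base frame: x ahead of the robot, y to its left, z up, the work surface at z = 0. Lengths are in m, angles in rad, forces in N, time in s.
With the tool pointing down it reaches from about 0.375 to 0.925 m from the base axis. Payload 5.7 kg.
Tool frame: the origin (TCP) lies between the finger pads; the fingertips stand 22 mm ahead of it and the grasp point (between the pads) lies 3 mm ahead of it; z points along the fingers, y is the line along which they close (so a half turn about z gives the same grasp; the last joint's range is limited). The gripper opens to 85 mm and grips with 20 to 120 N. Pads are 22 mm wide; open, the fingers measure 114 mm over their backs; the gripper's body (76 mm by 85 mm) begins 54 mm behind the grasp point. The pads swing forward as they close: fully open they stand 13 mm farther back than shut.
Start: joints at [-1.352, 0.359, 1.51, -0, 1.272, -0.115], TCP at [0.197, -0.567, 0.253] pointing down, gripper open.
Joint ranges: [-2.97, 2.97], [-1.01, 2.36], [0.21, 2.38], [-0.96, 4.11], [0.2, 2.71], [-2.98, 2.98]. Speed limits (rad/s): [2.39, 2.39, 3.14, 3.14, 3.14, 3.14].

### API

Orientations are given as a unit quaternion [w, x, y, z].
In Python, from cell import r gives the robot as it stands.
- The arm moves only by the tool carry_out, never from a script. Its arguments are lists of equal length, an entry for each row: "translation": the shift along the tool's x, y, z in m, a list of three; "twist": the turn, a rotation vector about the tool's x, y, z in rad, a list of three. In form: {"translation": [[x, y, z], ...], "twist": [[rx, ry, rz], ...]}. A call has 1 to 12 rows; each row is the pose to reach, as a shift and turn from the pose commanded when the call began, along the tool's axes at that moment; what a row does not reach only later rows make up. A row lasts 1/10 s, in which the tool goes at most 50 mm and 8.59 degrees, less where a joint would pass 70% of its speed; a pose out of reach is approached as far as the arm can. A call with a gripper value outside its range is refused whole. "gripper" is the closure, from -1 (fully open) to 1 (shut), so that 0 is half open, set as the call begins (left out, the last holds). The fingers move at their own pace and stop on an object; "newtons" is the grip in N (left out, the last holds). Time passes only in rows, so rows that repeat a pose let the fingers close. It gives the time, the measured TCP pose, the force, the opening and the grip force at its end, in the units of the state.
- r.get_state(): the state, without advancing time (a new reading comes with each control period).
- r.snapshot(name): name is "scene" or "side" or "wrist"; returns a dict with "pixels" (420x560x3 uint8, red, green, blue), "fovy" (degrees; the focal length in pixels is half the picture's height over the tangent of half this angle, whatever the lens; pixels are square), "cx", "cy" (the principal point, pixels), "k1" (the pictures are not rectified: a ray, as slopes to the right and down, at radius r is drawn at 1 + k1 r^2 times it, then the intrinsics apply), "rvec" (rotation vector, rad) and "tvec" (3), from world to camera coordinates, as OpenCV has them; the wrist camera has in their place "T_tool_cam" (4x4, takes a point from camera to tool coordinates, whose origin is the TCP and whose axes are the flange's). Camera axes: x right, y down, z forward; pixel columns grow to the right and rows downward; lengths in m; the calibration is good to about 2 mm. A picture is of the moment at which its call begins: read the wrist's pose just before it. There is no depth.
- r.finish_job(): hands the job in; it is judged then, once.
The state is a dict: "t": time; "joints": joint angles; "qd": joint speeds; "joint_efforts": joint torques, N m; "tool_pos": TCP position; "eef_rot": TCP orientation; "contact_force": force on the tool from outside, world axes, zero at the start; "moment": the same for the moment, N m; "opening": opening from 0.0 (shut) to 1.0 (fully open); "gripper_force": force on a finger pad.
Only numpy, scipy, OpenCV 4.12 (cv2) and the standard library are available. Lean on these libraries where they do the work, as an engineer would, in place of code of your own. Each camera call takes 0.05 s, during which the arm holds its last target. There are 200 camera calls.

### The job

A spray can has toppled and lies on its side on the worktop, in front of the open side of a low three-sided wooden rack. With your fingers resting on top of the can, roll it along the worktop into the rack until the whole width of the can is inside the rack's mouth, stopping short of the three glass jars at the back so that it never touches them. Touch the can only from above, do not pinch or lift it, leave everything else where it is, and finish with the can at rest and let go.

Things in the scene. Friction and masses are not known exactly. Their poses are not given: they have to be found in the camera images.
- can: the can to roll: aluminium spray can on its side, 154 to 308 g. Barrel 60 mm in diameter, 130 mm long; white cap 46 mm in diameter, 30 mm beyond one end. Origin on its axis, mid-barrel, 30 mm above the worktop (crown at 60 mm). Own y runs along its axis to the cap; x, z turn as it rolls. Starts parallel to the rack's mouth within 0.05 rad, axis 50 to 105 mm outside, within 12 mm of the middle line.
- rack: low three-sided rack of pale wood fixed to the worktop, no floor or sill. Origin at the middle of its open mouth, on the worktop; x points into the rack (the way to roll), y along the mouth, z up. Inner width 230 mm, inner depth 142 mm; boards 35 mm high, 10 mm thick. Things stand beside it from about 110 mm either side of its middle line.
- rack_rest (a point): point on the rack's middle line, 46 mm past the mouth, 30 mm up: the can's axis here is the middle of its room. Axes as the rack's. Wholly inside from 30 mm past the mouth; touches the jars at about 63 mm.
- can_mid (a point): the can's barrel middle again (same point as the can's origin). Bare worktop all the way; slight rolling resistance: it stays where left and coasts about 1 cm if released at 0.1 m/s. Friction about 0.5 to 0.7: pressing down 2 to 8 N and stroking the fingertips forward rolls it without slip, half as far as the fingertips go, so it takes several short strokes, lifting between.
- jar0: the one at -y of three small amber glass jars with white lids in a row along the rack's back board, 44 mm in diameter, 55 mm high (just lower than the lying can), 120 g, loose. Origin at the centre of its underside, about 116 mm past the mouth. The can must not touch it.
- jar1: the middle one of three small amber glass jars with white lids in a row along the rack's back board, 44 mm in diameter, 55 mm high (just lower than the lying can), 120 g, loose. Origin at the centre of its underside, about 116 mm past the mouth. The can must not touch it.
- jar2: the one at +y of three small amber glass jars with white lids in a row along the rack's back board, 44 mm in diameter, 55 mm high (just lower than the lying can), 120 g, loose. Origin at the centre of its underside, about 116 mm past the mouth. The can must not touch it.
- dispenser: pump soap dispenser on the soap tray, 72 mm in diameter, 166 mm high; origin under its centre. Bystander.
- tumbler: tumbler on the soap tray, 68 mm in diameter, 95 mm high; origin under its centre. Bystander.
- hairbrush: wooden hairbrush, 193 mm long, 52 mm wide, bristles up, lying beside the can's path; origin under it, x along it to the head. Bystander.
- tall_can: another spray can, standing upright beside the rack, 52 mm in diameter, 172 mm high; origin under its centre. Bystander, not the one to roll.
- soap: bar of soap, 80 x 52 x 26 mm, lying near the can's path; origin under its centre. Bystander.
There are look-alikes about, which are no part of the job. Leave any green or yellow look-alike of the can alone.

How it is judged:
By the outcome, as a careful person would: the job done as asked, in the order asked, and still so for the second after the job is handed in, with the robot touching nothing.
It also fails if it takes over 64 s, if anything falls off the work surface, if the arm or the gripper's body presses on something with over 40 N, if the wrist force passes 120 N, or if a joint passes its speed limit or range.

## Working session

There is one attempt and no reset: what is moved stays moved. The work goes in short steps, Python scripts to look and compute and a tool call to move; the robot and the scene stay as the last step left them, time stands still between calls to the robot, and variables do not carry over. Pictures are saved under pics/ and viewed, at most 10 in all, crops included, and the job is handed in when it is done.

Besides the shell and the picture viewer there is one more tool, called after "Call:" as a command line: name --argument value ..., lists and objects as JSON in quotes. carry_out: Moves the arm, as the interface text tells. Its arguments: {"type":"object","properties":{"translation":{"type":"array"},"twist":{"type":"array"},"gripper":{"type":"number"},"newtons":{"type":"number"}},"required":["translation","twist"]}

```bash
mkdir -p pics; ls
cat > h.py <<'E'
import numpy as np, cv2
from scipy.spatial.transform import Rotation as R
from cell import r
def cam(s,st=None):
    h=s["pixels"].shape[0]; f=h/2/np.tan(np.radians(s["fovy"])/2)
    if "rvec" in s:
        Rm=R.from_rotvec(np.ravel(s["rvec"])).as_matrix(); t=np.ravel(s["tvec"]); return f,s["cx"],s["cy"],s["k1"],Rm.T,-Rm.T@t
    q=st["eef_rot"]; Rt=R.from_quat([q[1],q[2],q[3],q[0]]).as_matrix(); T=np.array(s["T_tool_cam"])
    return f,s["cx"],s["cy"],s["k1"],Rt@T[:3,:3],np.array(st["tool_pos"])+Rt@T[:3,3]
def onplane(c,uv,z):
    f,cx,cy,k,Rm,o=c; d=(np.atleast_2d(np.asarray(uv,float))-[cx,cy])/f; u=d.copy()
    for _ in range(10): u=d/(1+k*(u**2).sum(1,keepdims=True))
    w=np.c_[u,np.ones(len(u))]@Rm.T
    return o+w*((z-o[2])/w[:,2:])
def proj(c,P):
    f,cx,cy,k,Rm,o=c; p=(np.atleast_2d(P)-o)@Rm; u=p[:,:2]/p[:,2:]
    return u*(1+k*(u**2).sum(1,keepdims=True))*f+[cx,cy]
def snap(n,save=None):
    st=r.get_state(); s=r.snapshot(n)
    if save: cv2.imwrite(f"pics/{save}.png",s["pixels"][:,:,::-1])
    return s["pixels"],cam(s,st),st
E
python3 - <<'E'
from h import *
for n in("scene","side"):
    p,c,st=snap(n,n+"0"); print(n,c[0],c[5],c[4][:,2])
a=cv2.imread("pics/scene0.png")
print({k:np.round(v,3) for k,v in r.get_state().items()})
E
```

```text
pics
scene 542.9504180513604 [ 1.3403855  -0.1820233   0.93575999] [-0.64181629  0.22002184 -0.73461707]
side 445.9290695151389 [0.17396193 0.71370043 0.81219059] [ 0.34614161 -0.58856522 -0.73060041]
{'t': np.float64(0.1), 'joints': array([-1.352,  0.359,  1.511,  0.   ,  1.272, -0.115]), 'qd': array([ 0.001, -0.001, -0.002,  0.   ,  0.002,  0.   ]), 'joint_efforts': array([-1.0000e-03, -5.2865e+01, -2.7935e+01, -0.0000e+00,  5.0000e-03,
       -0.0000e+00]), 'tool_pos': array([ 0.196, -0.566,  0.253]), 'eef_rot': array([-0.001,  0.986,  0.166, -0.   ]), 'contact_force': array([0.28 , 0.028, 0.211]), 'moment': array([-0.024, -0.023,  0.019]), 'gripper_force': np.float64(0.0), 'opening': np.float64(0.999)}
```

View pics/scene0.png

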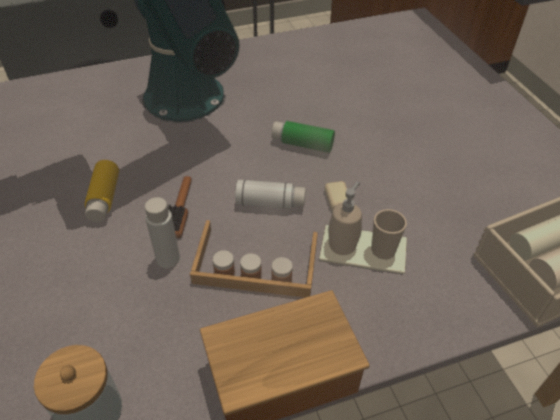

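View pics/side0.png

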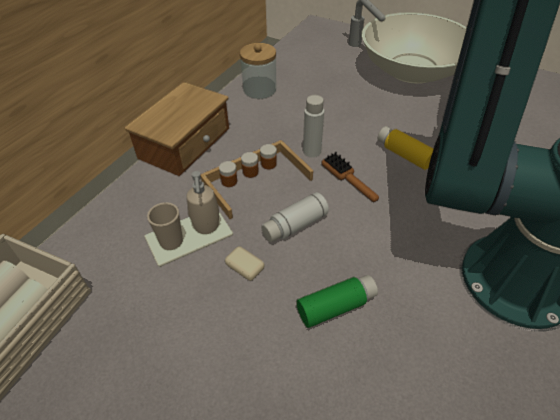

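In the scene view there are three cans on their sides: silver-white at (270,195), green at (305,136) and yellow at (102,187). There is also an upright one at (163,235). The silver-white can fits: it lies parallel to the rack mouth, just in front of it, with its cap at (298,197). I'll confirm with a crop.

Run:
```python
import cv2
a=cv2.imread("pics/scene0.png")[165:305,185:345]; cv2.imwrite("pics/crop0.png",cv2.resize(a,None,fx=4.25,fy=4.25,interpolation=cv2.INTER_CUBIC))
```

```text
(no output)
```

View pics/crop0.png

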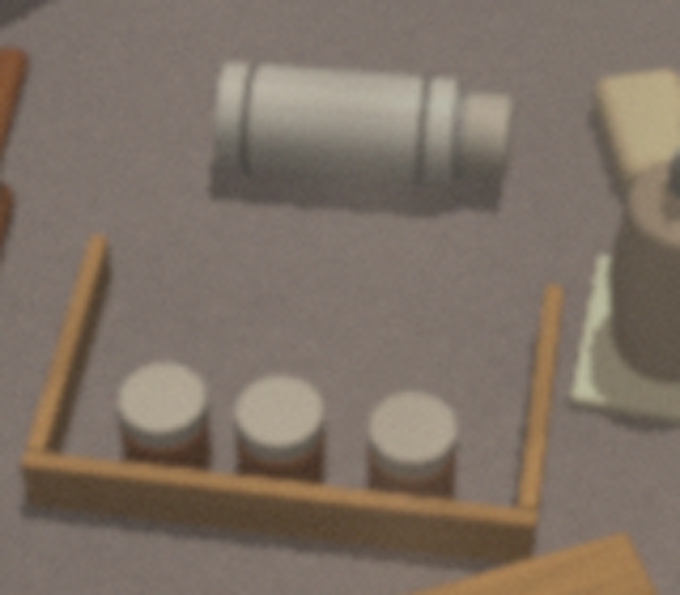

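The crop confirms the silver-white can: barrel ends at crop x≈220–457, cap at (487,130), with the rack mouth ends at crop (97,237) and (554,288). Next I convert these pixels to positions.

Run:
```python
from h import *
np.set_printoptions(precision=4,suppress=True)
p,c,st=snap("scene")
U=lambda l:np.array(l)/4.25+[185,165]-0.4
rk=onplane(c,U([[97,237],[554,288],[40,455],[530,508]]),0.035); print("rack",rk)
L,Rr=rk[0],rk[1]; m=(L+Rr)/2; bm=(rk[2]+rk[3])/2
print("width",np.linalg.norm(L-Rr)); 
y=(Rr-L)/np.linalg.norm(Rr-L); print("yaw from mouth",np.arctan2(y[1],y[0]),"from sides",[np.arctan2(*(rk[i+2]-rk[i])[[1,0]]) for i in(0,1)], "mid",m)
cn=onplane(c,U([[228,120],[457,131],[218,120],[511,132]]),0.03); print("can",cn, (cn[0]+cn[1])/2)
print("jars",onplane(c,U([[163,398],[280,410],[413,428]]),0.055))
pj,cs,_=snap("side")
cv2.imwrite("pics/crop1.png",cv2.resize(pj[130:275,190:345,::-1],None,fx=4,fy=4,interpolation=cv2.INTER_CUBIC))
```

```text
rack [[ 0.5279 -0.0578  0.035 ]
 [ 0.6382  0.156   0.035 ]
 [ 0.6567 -0.1188  0.035 ]
 [ 0.7623  0.0939  0.035 ]]
width 0.24055607311415686
yaw from mouth 1.0943737651219783 from sides [np.float64(-0.44248830636606157), np.float64(-0.4640819185132877)] mid [0.5831 0.0491 0.035 ]
can [[0.4623 0.0329 0.03  ]
 [0.5112 0.1498 0.03  ]
 [0.4605 0.0277 0.03  ]
 [0.5216 0.1777 0.03  ]] [0.4868 0.0914 0.03  ]
jars [[ 0.6578 -0.0562  0.055 ]
 [ 0.683  -0.0049  0.055 ]
 [ 0.7138  0.0519  0.055 ]]
```

View pics/crop1.png

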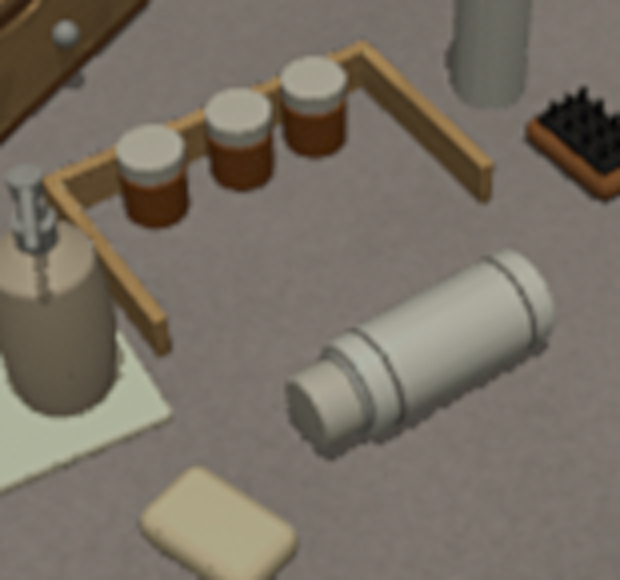

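Run:
```python
from h import *
np.set_printoptions(precision=4,suppress=True)
p,c,st=snap("side")
U=lambda l:np.array(l)/4+[190,130]-0.4
rk=onplane(c,U([[486,167],[158,321],[363,46],[50,180]]),0.035); print("rack",rk,"w",np.linalg.norm(rk[0]-rk[1]))
y=rk[1]-rk[0]; print("yaw",np.arctan2(y[1],y[0])-np.pi/2,[np.arctan2(*(rk[i+2]-rk[i])[[1,0]]) for i in(0,1)],"mid",(rk[0]+rk[1])/2)
cn=onplane(c,U([[525,298],[367,385]]),0.03); d=cn[1]-cn[0]; print("can",cn,np.arctan2(d[1],d[0])-np.pi/2)
print("jars",onplane(c,U([[314,78],[238,110],[150,146]]),0.055))
# auto silhouette of can in both views -> axis midline
for n,(x0,y0,x1,y1) in(("scene",(228,172,310,218)),("side",(255,185,335,250))):
    p,c,_=snap(n); roi=p[y0:y1,x0:x1]; hsv=cv2.cvtColor(roi,cv2.COLOR_RGB2HSV)
    m=((roi.min(2)>118)).astype(np.uint8); m=cv2.morphologyEx(m,cv2.MORPH_OPEN,np.ones((3,3)))
    k=cv2.findContours(m,cv2.RETR_EXTERNAL,cv2.CHAIN_APPROX_NONE)[0]; k=max(k,key=cv2.contourArea)
    print(n,cv2.contourArea(k),cv2.minAreaRect(k),np.median(roi[:4].reshape(-1,3),0))
```

```text
rack [[ 0.528  -0.0547  0.035 ]
 [ 0.6372  0.1585  0.035 ]
 [ 0.6575 -0.1235  0.035 ]
 [ 0.7663  0.0905  0.035 ]] w 0.23958432697750093
yaw -0.47310901762501034 [np.float64(-0.4878992117001708), np.float64(-0.4846963954309784)] mid [0.5826 0.0519 0.035 ]
can [[0.4575 0.0324 0.03  ]
 [0.5068 0.1381 0.03  ]] -0.4364932546946845
jars [[ 0.6569 -0.0574  0.055 ]
 [ 0.6837 -0.0061  0.055 ]
 [ 0.7141  0.0502  0.055 ]]
scene 888.0 ((41.792083740234375, 17.079208374023438), (69.05558776855469, 16.51761817932129), 5.7105937004089355) [127. 116. 109.]
side 868.5 ((46.618438720703125, 26.04645538330078), (20.69802474975586, 53.42850112915039), 62.02052688598633) [122. 115. 108.]
```

Can in rack frame: x ≈ -0.104, y ≈ -0.007, turned about +0.04 rad from the mouth. Rack origin is about (0.583, 0.0505) at yaw -0.475. I'll move above the can with the gripper half open.

Call:
carry_out --translation '[[0.03, -0.04, 0], [0.065, -0.075, 0], [0.1, -0.11, 0], [0.135, -0.145, 0], [0.17, -0.18, 0], [0.205, -0.215, 0], [0.24, -0.25, 0], [0.275, -0.285, 0], [0.31, -0.32, 0], [0.345, -0.36, 0], [0.38, -0.395, 0], [0.415, -0.43, 0]]' --twist '[[0, 0, 0.07], [0, 0, 0.14], [0, 0, 0.21], [0, 0, 0.28], [0, 0, 0.35], [0, 0, 0.42], [0, 0, 0.49], [0, 0, 0.56], [0, 0, 0.63], [0, 0, 0.7], [0, 0, 0.75], [0, 0, 0.77]]' --gripper 0

```text
t: 1.55
tool_pos: [0.4474, -0.0245, 0.2537]
eef_rot: [0.0, 0.976, -0.217, 0.001]
contact_force: [2.0, -1.1, 0.2]
opening: 0.5
gripper_force: 0.0
```

```bash
cat >> h.py <<'E'
O=np.array([0.583,0.0505,0]); YAW=-0.475; RX=np.array([np.cos(YAW),np.sin(YAW),0]); RY=np.array([-RX[1],RX[0],0])
def torack(P): d=np.atleast_2d(P)-O; return np.c_[d@RX,d@RY,d[:,2]]
def status():
    st=r.get_state(); q=st["eef_rot"]; M=R.from_quat([q[1],q[2],q[3],q[0]]).as_matrix()
    print("t",st["t"],"tcp",np.round(st["tool_pos"],4),"rack",np.round(torack(st["tool_pos"])[0],4),"yaw",round(np.arctan2(M[1,0],M[0,0]),4),"z",np.round(M[:,2],3),"F",np.round(st["contact_force"],2),"j",np.round(st["joints"],2),"open",round(st["opening"],2)); return st,M
def delta(P,yaw=None):
    st,M=status(); print("tool delta",np.round(M.T@(np.array(P)-st["tool_pos"]),4), "twist z", None if yaw is None else round(np.arctan2(M[1,0],M[0,0])-yaw,4))
E
python3 -c "
from h import *
c=O-0.110*RX-0.0075*RY; delta([c[0],c[1],0.20],-0.44)
s=r.snapshot('wrist'); print(np.round(s['T_tool_cam'],3))"
```

```text
t 1.55 tcp [ 0.4474 -0.0245  0.2537] rack [-0.0863 -0.1287  0.2537] yaw -0.4378 z [ 0.001 -0.    -1.   ] F [ 2.03 -1.06  0.24] j [-0.21  0.14  1.82 -0.    1.18  1.8 ] open 0.5
tool delta [-0.0192 -0.122   0.0537] twist z 0.0022
[[-0.    -0.947 -0.321  0.083]
 [ 1.    -0.     0.001 -0.001]
 [-0.001 -0.321  0.947 -0.121]
 [ 0.     0.     0.     1.   ]]
```

Call:
carry_out --translation '[[-0.005, -0.04, 0], [-0.01, -0.08, 0.0], [-0.02, -0.12, 0.01], [-0.02, -0.122, 0.04], [-0.02, -0.122, 0.053], [-0.02, -0.122, 0.053]]' --twist '[[0, 0, 0], [0, 0, 0], [0, 0, 0], [0, 0, 0], [0, 0, 0], [0, 0, 0]]'

```text
t: 2.2
tool_pos: [0.4786, 0.0926, 0.1985]
eef_rot: [0.001, 0.976, -0.216, -0.002]
contact_force: [-0.9, -0.8, -0.6]
opening: 0.501
gripper_force: 0.0
```

```bash
python3 -c "
from h import *
status(); snap('wrist','w0')"
```

```text
t 2.2 tcp [0.4786 0.0926 0.1985] rack [-0.1121 -0.0103  0.1985] yaw -0.4351 z [-0.004 -0.    -1.   ] F [-0.88 -0.8  -0.59] j [0.05 0.26 1.81 0.   1.07 2.06] open 0.5
```

View pics/w0.png

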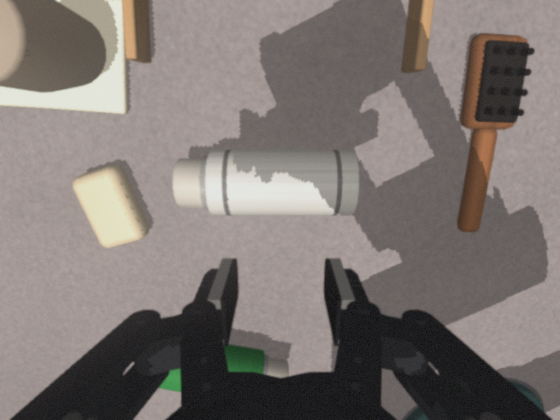

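The wrist view shows the can barrel at x 206–358, y 150–215, level in the image and centred on the fingers. The rack board ends are at (138,60) and (414,70).

```bash
python3 -c "
from h import *
p,c,st=snap('wrist')
P=onplane(c,[[206,182.5],[358,182.5]],0.03); print(torack(P),P, np.arctan2(*(P[1]-P[0])[[1,0]])+np.pi/2)
print('board ends top', torack(onplane(c,[[137,56],[413,67]],0.035)),'bottom',torack(onplane(c,[[141,62],[412,72]],0.0)))
m=P.mean(0); delta([m[0],m[1],0.1])
"
```

```text
[[-0.10589803  0.05967892  0.03      ]
 [-0.10042461 -0.08128205  0.03      ]] [[0.51611911 0.15200327 0.03      ]
 [0.45651972 0.0241445  0.03      ]] -0.43619011428884535
board ends top [[ 0.00177177  0.11357354  0.035     ]
 [ 0.00189531 -0.11574308  0.035     ]] bottom [[ 0.00021569  0.12475472  0.        ]
 [ 0.00112857 -0.12887407  0.        ]]
t 2.3 tcp [0.4803 0.0922 0.2006] rack [-0.1104 -0.0098  0.2006] yaw -0.4363 z [-0.  0. -1.] F [ 0.96 -0.09  0.12] j [0.05 0.26 1.81 0.   1.07 2.06] open 0.5
tool delta [0.0072 0.0012 0.1006] twist z None
```

Can axis is at rack x = -0.103, with the tool yaw matching the can and the TCP 7 mm behind the crown. I descend toward contact.

Call:
carry_out --translation '[[0, 0.001, 0.04], [0, 0.001, 0.08], [0, 0.001, 0.105], [0, 0.001, 0.11], [0, 0.001, 0.112], [0, 0.001, 0.114], [0, 0.001, 0.116], [0, 0.001, 0.116], [0, 0.001, 0.116]]' --twist '[[0, 0, 0], [0, 0, 0], [0, 0, 0], [0, 0, 0], [0, 0, 0], [0, 0, 0], [0, 0, 0], [0, 0, 0], [0, 0, 0]]'

```text
t: 3.2
tool_pos: [0.4803, 0.0916, 0.085]
eef_rot: [-0.0, 0.976, -0.216, 0.001]
contact_force: [0.6, 0.6, 0.2]
opening: 0.502
gripper_force: 0.0
```

Call:
carry_out --translation '[[0, 0, 0.002], [0, 0, 0.003], [0, 0, 0.003], [0, 0, 0.003]]' --twist '[[0, 0, 0], [0, 0, 0], [0, 0, 0], [0, 0, 0]]'

```text
t: 3.6
tool_pos: [0.4797, 0.0916, 0.0812]
eef_rot: [-0.0, 0.976, -0.216, -0.0]
contact_force: [0.4, 0.9, -0.5]
opening: 0.498
gripper_force: 0.0
```

Call:
carry_out --translation '[[0, 0, 0.001], [0, 0, 0.002], [0, 0, 0.002], [0, 0, 0.002]]' --twist '[[0, 0, 0], [0, 0, 0], [0, 0, 0], [0, 0, 0]]'

```text
t: 4.0
tool_pos: [0.4806, 0.0913, 0.08]
eef_rot: [-0.0, 0.976, -0.216, 0.001]
contact_force: [0.2, -1.6, 7.8]
opening: 0.498
gripper_force: 3.8
```

Call:
carry_out --translation '[[0, 0, 0.001], [0, 0, 0.002], [0, 0, 0.002], [0, 0, 0.002]]' --twist '[[0, 0, 0], [0, 0, 0], [0, 0, 0], [0, 0, 0]]'

```text
t: 4.4
tool_pos: [0.4822, 0.0907, 0.0798]
eef_rot: [0.0, 0.976, -0.216, 0.003]
contact_force: [-3.3, -5.4, 26.5]
opening: 0.497
gripper_force: 12.8
```

Call:
carry_out --translation '[[0, 0, -0.0022], [0.003, 0, -0.0022], [0.008, 0, -0.0022], [0.013, 0, -0.0022], [0.018, 0, -0.0022], [0.023, 0, -0.0022], [0.027, 0, -0.0022], [0.029, 0, -0.0022], [0.03, 0, -0.0022], [0.03, 0, -0.0022]]' --twist '[[0, 0, 0], [0, 0, 0], [0, 0, 0], [0, 0, 0], [0, 0, 0], [0, 0, 0], [0, 0, 0], [0, 0, 0], [0, 0, 0], [0, 0, 0]]'

```text
t: 5.4
tool_pos: [0.5081, 0.0785, 0.0799]
eef_rot: [0.0, 0.976, -0.216, 0.001]
contact_force: [-0.1, -0.6, 7.6]
opening: 0.504
gripper_force: 4.0
```

```bash
python3 -c "
from h import *
status();snap('wrist','w1')"
```

```text
t 5.4 tcp [0.5081 0.0785 0.0799] rack [-0.0794 -0.0093  0.0799] yaw -0.4361 z [ 0.001 -0.    -1.   ] F [-0.09 -0.62  7.56] j [ 0.02  0.47  1.87 -0.    0.8   2.03] open 0.5
```

View pics/w1.png

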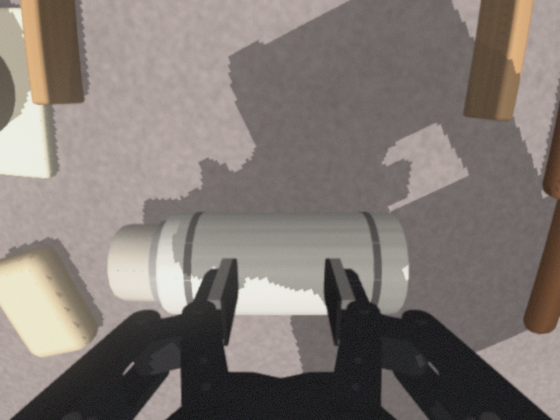

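The can (y 212–315, x 158–408) rolled forward under the fingertips and stayed level in the image. Measure.

```bash
cat >> h.py <<'E'
def axis(y0,y1,x0=200,x1=360):
    p,c,st=snap('wrist')
    P=onplane(c,[[x0,(y0+y1)/2],[x1,(y0+y1)/2]],0.03); A=torack(P); print("axis rack x",A[:,0], "crown tool-x offset of TCP", round((torack(st['tool_pos'])[0,0]-A[:,0].mean()),4)); return A
E
python3 -c "
from h import *
axis(212,315)"
```

```text
axis rack x [-0.09200098 -0.08832374] crown tool-x offset of TCP 0.0107
```

Call:
carry_out --translation '[[0, 0, -0.006], [-0.01, 0, -0.008], [-0.02, 0, -0.006], [-0.02, 0, -0.0015], [-0.02, 0, -0.0003], [-0.017, 0, -0.0003], [-0.012, 0, -0.0003], [-0.006, 0, -0.0003], [0.0, 0, -0.0003], [0.006, 0, -0.0003], [0.011, 0, -0.0003], [0.013, 0, -0.0003]]' --twist '[[0, 0, 0], [0, 0, 0], [0, 0, 0], [0, 0, 0], [0, 0, 0], [0, 0, 0], [0, 0, 0], [0, 0, 0], [0, 0, 0], [0, 0, 0], [0, 0, 0], [0, 0, 0]]'

```text
t: 6.7
tool_pos: [0.5197, 0.0727, 0.08]
eef_rot: [0.0, 0.976, -0.216, 0.0]
contact_force: [-2.4, -2.7, 6.6]
opening: 0.502
gripper_force: 3.6
```

Call:
carry_out --translation '[[0, 0, 0], [0, 0, -0.006], [-0.01, 0, -0.008], [-0.017, 0, -0.006], [-0.017, 0, -0.0012], [-0.017, 0, 0], [-0.014, 0, 0], [-0.008, 0, 0], [0.0, 0, 0], [0.008, 0, 0], [0.014, 0, 0], [0.016, 0, 0]]' --twist '[[0, 0, 0], [0, 0, 0], [0, 0, 0], [0, 0, 0], [0, 0, 0], [0, 0, 0], [0, 0, 0], [0, 0, 0], [0, 0, 0], [0, 0, 0], [0, 0, 0], [0, 0, 0]]'

```text
t: 7.9
tool_pos: [0.5345, 0.066, 0.0801]
eef_rot: [0.0, 0.976, -0.216, 0.001]
contact_force: [-1.6, -1.4, 7.2]
opening: 0.503
gripper_force: 3.5
```

```bash
python3 -c "
from h import *
status();p,c,st=snap('wrist','w3')
# brightness profile gradient at x=280 column band
g=p[:,255:305].mean((1,2)); print(np.round(g[180:340:3]))
g=p[:,385:398].mean((1,2)); print(np.round(g[180:340:3]))"
```

```text
t 7.9 tcp [0.5345 0.066  0.0801] rack [-0.0502 -0.0084  0.0801] yaw -0.4363 z [ 0.001 -0.    -1.   ] F [-1.6  -1.45  7.16] j [-0.01  0.49  1.82 -0.    0.83  2.  ] open 0.5
[110. 110. 110. 110. 110. 111. 110. 110. 107. 116. 122. 126. 130. 135.
 138. 141. 143. 145. 148. 150. 153. 157. 158. 158. 157. 159. 163. 166.
 165. 165. 160. 157. 161. 166. 185. 185. 206. 232. 232. 229. 226. 219.
 195. 168. 159. 154. 152. 152. 149. 147. 148. 149. 148. 149.]
[109. 110. 111. 110. 109. 108. 109. 110. 123. 119. 120. 125. 129. 133.
 138. 139. 142. 145. 147. 150. 152. 155. 157. 157. 157. 159. 163. 166.
 167. 166. 159. 161. 179. 175. 171. 156. 159. 163. 159. 152. 151. 141.
 112. 110. 112.  99.  36.  31.  28.  30.  31.  30.  31.  39.]
```

View pics/w3.png

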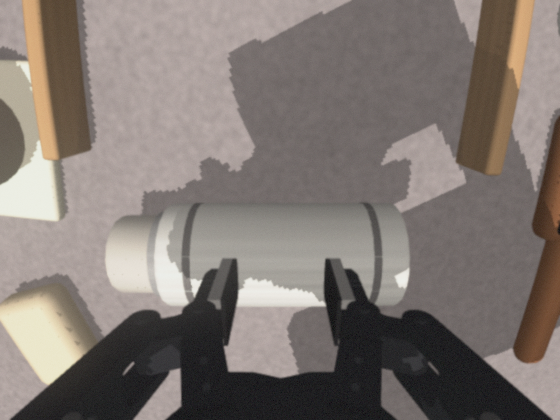

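The can (y 204–307) tracks without slip, axis about -0.056. Next: three more strokes.

Call:
carry_out --translation '[[0, 0, 0], [0, 0, -0.006], [-0.01, 0, -0.008], [-0.015, 0, -0.006], [-0.015, 0, -0.0012], [-0.015, 0, 0], [-0.012, 0, 0], [-0.006, 0, 0], [0.002, 0, 0], [0.01, 0, 0], [0.016, 0, 0], [0.018, 0, 0]]' --twist '[[0, 0, 0], [0, 0, 0], [0, 0, 0], [0, 0, 0], [0, 0, 0], [0, 0, 0], [0, 0, 0], [0, 0, 0], [0, 0, 0], [0, 0, 0], [0, 0, 0], [0, 0, 0]]'

```text
t: 9.15
tool_pos: [0.5507, 0.0585, 0.08]
eef_rot: [0.0, 0.976, -0.216, 0.001]
contact_force: [-1.5, -0.8, 7.4]
opening: 0.501
gripper_force: 3.6
```

Call:
carry_out --translation '[[0, 0, 0], [0, 0, -0.006], [-0.01, 0, -0.008], [-0.017, 0, -0.006], [-0.017, 0, -0.0012], [-0.017, 0, 0], [-0.014, 0, 0], [-0.008, 0, 0], [0.0, 0, 0], [0.008, 0, 0], [0.015, 0, 0], [0.017, 0, 0]]' --twist '[[0, 0, 0], [0, 0, 0], [0, 0, 0], [0, 0, 0], [0, 0, 0], [0, 0, 0], [0, 0, 0], [0, 0, 0], [0, 0, 0], [0, 0, 0], [0, 0, 0], [0, 0, 0]]'

```text
t: 10.35
tool_pos: [0.5666, 0.0511, 0.0801]
eef_rot: [0.0, 0.976, -0.217, 0.001]
contact_force: [-1.9, -1.1, 6.9]
opening: 0.497
gripper_force: 3.6
```

Call:
carry_out --translation '[[0, 0, 0], [0, 0, -0.006], [-0.01, 0, -0.008], [-0.017, 0, -0.006], [-0.017, 0, -0.0012], [-0.017, 0, 0], [-0.014, 0, 0], [-0.008, 0, 0], [0.0, 0, 0], [0.008, 0, 0], [0.015, 0, 0], [0.017, 0, 0]]' --twist '[[0, 0, 0], [0, 0, 0], [0, 0, 0], [0, 0, 0], [0, 0, 0], [0, 0, 0], [0, 0, 0], [0, 0, 0], [0, 0, 0], [0, 0, 0], [0, 0, 0], [0, 0, 0]]'

```text
t: 11.55
tool_pos: [0.5821, 0.0439, 0.0801]
eef_rot: [-0.0, 0.976, -0.217, 0.001]
contact_force: [-1.7, -1.4, 6.9]
opening: 0.498
gripper_force: 3.6
```

```bash
cat >> h.py <<'E'
def edges():
    status();p,c,st=snap('wrist')
    g=cv2.GaussianBlur(p[:,255:305].mean((1,2)),(1,5),0).ravel() if 0 else p[:,255:305].mean((1,2))
    print(np.round(g[170:340:3]))
E
python3 -c "
from h import *
edges(); snap('wrist','w6')"
```

```text
t 11.55 tcp [0.5821 0.0439 0.0801] rack [ 0.0022 -0.0063  0.0801] yaw -0.4367 z [ 0.001 -0.    -1.   ] F [-1.67 -1.44  6.88] j [-0.04  0.54  1.71 -0.    0.89  1.96] open 0.5
[109. 110. 111. 112. 111. 111. 111. 112. 112. 111. 111. 107. 114. 120.
 125. 132. 133. 137. 139. 144. 146. 147. 150. 153. 155. 159. 159. 161.
 163. 164. 163. 168. 171. 169. 167. 164. 163. 176. 184. 199. 222. 229.
 229. 225. 221. 213. 170. 168. 170. 171. 170. 169. 170. 171. 158. 152.
 151.]
```

View pics/w6.png

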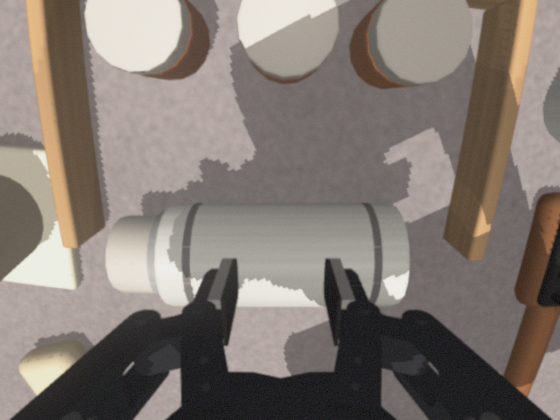

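Same offset (y 204–307), so the axis is at about -0.004, with the board ends at (80,240) and (465,255) and the jars still ahead at y<88. Two more strokes, then a check.

Call:
carry_out --translation '[[0, 0, 0], [0, 0, -0.006], [-0.01, 0, -0.008], [-0.017, 0, -0.006], [-0.017, 0, -0.0012], [-0.017, 0, 0], [-0.014, 0, 0], [-0.008, 0, 0], [0.0, 0, 0], [0.008, 0, 0], [0.015, 0, 0], [0.017, 0, 0]]' --twist '[[0, 0, 0], [0, 0, 0], [0, 0, 0], [0, 0, 0], [0, 0, 0], [0, 0, 0], [0, 0, 0], [0, 0, 0], [0, 0, 0], [0, 0, 0], [0, 0, 0], [0, 0, 0]]'

```text
t: 12.85
tool_pos: [0.5974, 0.0368, 0.0801]
eef_rot: [-0.0, 0.976, -0.217, 0.001]
contact_force: [-0.6, -0.9, 6.9]
opening: 0.5
gripper_force: 3.5
```

Call:
carry_out --translation '[[0, 0, 0], [0, 0, -0.006], [-0.01, 0, -0.008], [-0.017, 0, -0.006], [-0.017, 0, -0.0012], [-0.017, 0, 0], [-0.014, 0, 0], [-0.008, 0, 0], [0.0, 0, 0], [0.008, 0, 0], [0.015, 0, 0], [0.017, 0, 0]]' --twist '[[0, 0, 0], [0, 0, 0], [0, 0, 0], [0, 0, 0], [0, 0, 0], [0, 0, 0], [0, 0, 0], [0, 0, 0], [0, 0, 0], [0, 0, 0], [0, 0, 0], [0, 0, 0]]'

```text
t: 14.05
tool_pos: [0.6128, 0.0296, 0.0801]
eef_rot: [-0.0, 0.976, -0.217, 0.001]
contact_force: [-1.5, -0.9, 6.7]
opening: 0.505
gripper_force: 3.3
```

```bash
python3 -c "
from h import *
edges(); snap('wrist','w8'); axis(204,307)"
```

```text
t 14.05 tcp [0.6128 0.0296 0.0801] rack [ 0.0361 -0.005   0.0801] yaw -0.4367 z [ 0.002 -0.    -1.   ] F [-1.49 -0.93  6.69] j [-0.06  0.57  1.64 -0.    0.92  1.94] open 0.5
[107. 107. 108. 108. 108. 107. 107. 107. 108. 108. 107. 105. 113. 120.
 122. 123. 127. 131. 133. 136. 139. 141. 143. 144. 146. 148. 149. 150.
 152. 156. 160. 162. 163. 162. 158. 156. 164. 172. 184. 201. 214. 214.
 217. 219. 213. 174. 161. 160. 162. 163. 162. 161. 162. 162. 162. 163.
 162.]
axis rack x [0.02808053 0.03167749] crown tool-x offset of TCP 0.0055
```

View pics/w8.png

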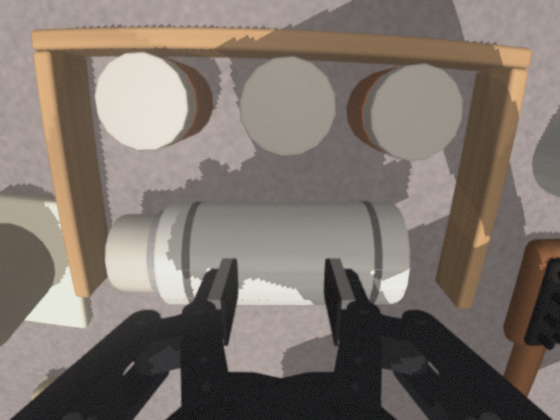

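The can (y 204–307) is between the boards with its axis at about 0.030; the lid front edges are at y≈148–160, so there is about 33 mm of room left. One last gentle stroke of about 15 mm, then hold and lift.

Call:
carry_out --translation '[[0, 0, 0], [0, 0, -0.006], [-0.01, 0, -0.008], [-0.017, 0, -0.006], [-0.017, 0, -0.0012], [-0.017, 0, 0], [-0.015, 0, 0], [-0.011, 0, 0], [-0.007, 0, 0], [-0.003, 0, 0], [0.001, 0, 0], [0.005, 0, 0]]' --twist '[[0, 0, 0], [0, 0, 0], [0, 0, 0], [0, 0, 0], [0, 0, 0], [0, 0, 0], [0, 0, 0], [0, 0, 0], [0, 0, 0], [0, 0, 0], [0, 0, 0], [0, 0, 0]]'

```text
t: 15.4
tool_pos: [0.6165, 0.0278, 0.0801]
eef_rot: [0.0, 0.976, -0.216, 0.0]
contact_force: [-1.4, -1.7, 5.2]
opening: 0.495
gripper_force: 2.3
```

Call:
carry_out --translation '[[0.004, 0, 0], [0.007, 0, 0], [0.008, 0, 0], [0.008, 0, 0], [0.008, 0, 0], [0.008, 0, -0.002], [0.008, 0, -0.01], [0.008, 0, -0.04], [0.008, 0, -0.08], [0.0, 0, -0.12], [0.0, 0, -0.13], [0, 0, -0.13]]' --twist '[[0, 0, 0], [0, 0, 0], [0, 0, 0], [0, 0, 0], [0, 0, 0], [0, 0, 0], [0, 0, 0], [0, 0, 0], [0, 0, 0], [0, 0, 0], [0, 0, 0], [0, 0, 0]]'

```text
t: 16.6
tool_pos: [0.6171, 0.0284, 0.2122]
eef_rot: [-0.001, 0.976, -0.216, 0.002]
contact_force: [-0.1, 0.5, -0.7]
opening: 0.498
gripper_force: 0.0
```

```bash
python3 -c "
from h import *
status(); snap('wrist','w9')"
```

```text
t 16.6 tcp [0.6171 0.0284 0.2122] rack [ 0.0404 -0.0041  0.2122] yaw -0.436 z [ 0.005  0.    -1.   ] F [-0.05  0.49 -0.66] j [-0.07  0.42  1.52  0.    1.2   1.94] open 0.5
```

View pics/w9.png

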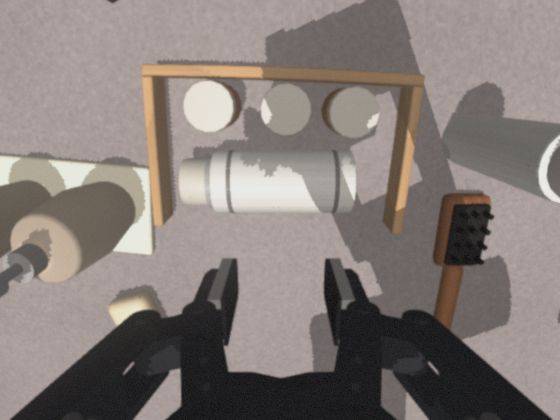

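The can (y 150–213) is inside the boards, whose mouth ends are at (162,222) and (398,232), and just short of the lids (front edges y≈131–137). Measure its depth against the board ends.

```bash
python3 -c "
from h import *
status(); p,c,st=snap('wrist')
g=p[:,250:300].mean((1,2)); print(np.round(g[120:230:2]))
A=torack(onplane(c,[[210,181.5],[355,181.5]],0.03)); print('axis',A)
print('ends top',torack(onplane(c,[[161,217],[398,227]],0.035)))
print('lid fronts',torack(onplane(c,[[212,131],[286,135],[351,137.5]],0.055)))
"
```

```text
t 16.65 tcp [0.616  0.0283 0.2103] rack [ 0.0395 -0.0046  0.2103] yaw -0.4361 z [ 0.001  0.    -1.   ] F [-0.78  0.39 -1.42] j [-0.07  0.42  1.52  0.    1.19  1.94] open 0.5
[150. 147. 139. 136. 134. 129. 122. 112. 112. 112. 112. 112. 112. 113.
 113. 117. 126. 131. 135. 140. 145. 153. 157. 165. 176. 190. 201. 209.
 216. 226. 229. 230. 231. 232. 233. 232. 231. 230. 229. 225. 224. 223.
 221. 210. 200. 183. 165. 164. 165. 164. 164. 163. 163. 162. 162.]
axis [[ 0.04358092  0.06394582  0.03      ]
 [ 0.0489939  -0.07522355  0.03      ]]
ends top [[ 0.0071016   0.11274441  0.035     ]
 [ 0.00558385 -0.12252074  0.035     ]]
lid fronts [[ 0.09391131  0.05575147  0.055     ]
 [ 0.09279329 -0.00652176  0.055     ]
 [ 0.09306365 -0.06152652  0.055     ]]
```

```bash
python3 -c "
from h import *
print(r.finish_job())"
```

```text
the job is handed in; nothing more can be done
None
```

The silver-white can is rolled fully into the rack, with its axis about 46 mm past the mouth and about 17 mm clear of the jars; the gripper was lifted well clear and the job is handed in.

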